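# Lock the blender's blade ring

### The job

Two glass blender jars stand head-down on the worktop, each with its blade ring set loosely on top. On the taller jar, the one with the handle, turn the ring clockwise (seen from above) about a quarter turn until it clicks fully home, and let go of it. Leave the ring of the shorter jar as it is.

Things in the scene. Friction and masses are not known exactly. Their poses are not given: they have to be found in the camera images.
- tall_ring_grip (a point): Grip point on the axis of the tall jar's blade ring, 16 mm below its top (ring top 186 mm above the worktop). Ring: ribbed grey cylinder, 56 mm wide, 36 mm high, axis vertical, steel star and edge pointer on top; grip across it from above in any direction. Clear below it: a neck 50 mm wide, 17 mm high. Jar: fixed glass, black handle reaching 89 mm from the axis, below the neck. z up, x to the pointer.
- tall_ring (a joint): Angle of that ring, rad: 0 open (pointer at the steel dot on the jar's flange), 1.4 locked at a firm stop (pointer at the steel bar); grows clockwise seen from above. Starts at 0. An over-centre spring catch resists by up to 0.2 N m, most at about 0.4; let go below about 0.7 the ring springs back to near 0, beyond about 0.95 the catch pulls it on to the stop and holds it there.
- short_ring_grip (a point): The same point on the ring of the shorter jar, which is to be left alone: an equal ring, but its top is only 130 mm above the worktop, and this jar (92 mm wide, in a rubber holder 108 mm wide; fixed) has no handle. The tall jar is 100 mm wide in a holder 116 mm wide.
- short_ring (a joint): Angle of the short jar's ring in rad, measured in the same way and with the same catch; it starts at 0 and is to stay there.
Mind the look-alikes: they are no part of the job. Leave any purple look-alike of the part that bears short_ring_grip alone.

How it is judged:
At the end, for the whole second after the job is handed in: The tall jar's ring is clicked home (angle above 1.3 of 1.4 rad) and the short jar's ring is still open (below 0.35 rad) (value of joint tall_ring above 1.3 rad and value of joint short_ring below 0.35 rad); the robot touches nothing.
It fails at once if the short jar's ring is turned (beyond 0.35 rad) (value of joint short_ring above 0.35 rad).
It also fails if it takes over 32 s, if anything falls off the work surface, if the arm or the gripper's body presses on something with over 40 N, if the wrist force passes 120 N, or if a joint passes its speed limit or range.

### The arm

A 7-joint arm with a two-finger parallel gripper is mounted at the origin on a cart in front of the work surface, level with it; the furniture and walls round the work are solid. World frame = base frame: x ahead of the robot, y to its left, z up, the work surface at z = 0. Lengths are in m, angles in rad, forces in N, time in s.
With the tool pointing down it reaches from about 0.4 to 0.85 m from the base axis. Payload 10.4 kg.
Tool frame: the origin (TCP) lies between the finger pads; the fingertips stand 22 mm ahead of it and the grasp point (between the pads) lies 3 mm ahead of it; z points along the fingers, y is the line along which they close (so a half turn about z gives the same grasp; the last joint's range is limited). The gripper opens to 85 mm and grips with 20 to 120 N. Pads are 22 mm wide; open, the fingers measure 114 mm over their backs; the gripper's body (76 mm by 85 mm) begins 54 mm behind the grasp point. The pads swing forward as they close: fully open they stand 13 mm farther back than shut.
Start: joints at [1.318, 0.332, -0.065, 1.46, 0.022, 1.35, -0.088], TCP at [0.142, -0.609, 0.253] pointing down, gripper open.
Joint ranges: [-2.6, 2.6], [-0.5, 2.12], [-1.47, 1.34], [0.16, 2.42], [-1.27, 4.41], [0.06, 2.06], [-2.6, 2.6]. Speed limits (rad/s): [2.22, 2.22, 2.79, 2.79, 3.14, 3.14, 3.14].

### API

Orientations are given as a unit quaternion [x, y, z, w].
In Python, from workcell import manip, camera, ticket, boxes_of, outline_of gives the robot as it stands.
- The arm moves only by the tool carry_out, never from a script. Its argument "deltas" is a list of rows, each a list of 5 numbers: the shift along the tool's x, y, z as a fraction of full scale, then the turn about the tool's z as a fraction of full scale, then the opening, from -1 (shut) to 1 (fully open), so that 0 is half open. In form: [[tx, ty, tz, spin, gripper], ...]. A call has 1 to 20 rows; each row is the pose to reach, as a shift and turn from the pose commanded when the call began, along the tool's axes at that moment; what a row does not reach only later rows make up. Full scale, the value 1, is 150 mm for a shift and 30 degrees for a turn. A row lasts 1/8 s, in which the tool goes at most 62.5 mm and 10.7 degrees, less where a joint would pass 70% of its speed; a pose out of reach is approached as far as the arm can. A call with a number of a shift or a turn outside -1 to 1 is refused whole. A call with a gripper value outside its range is refused whole. The fingers move at their own pace and stop on an object; "force" is the grip in N (left out, the last holds). Time passes only in rows, so rows that repeat a pose let the fingers close. It gives the time, the measured TCP pose, the force, the opening and the grip force at its end, in the units of the state.
- manip.get_obs(): the state, without advancing time (a new reading comes with each control period).
- camera(name): name is "side" or "top" or "wrist"; returns a dict with "img" (480x640x3 uint8, red, green, blue), "depth" (480x640 float32, m along the optical axis (not along the pixel's ray), 0 where there is no reading), "vertical_fov" (degrees; the focal length in pixels is half the picture's height over the tangent of half this angle, whatever the lens; pixels are square), "cx", "cy" (the principal point, pixels), "R" (3x3) and "t" (3): a world point X has camera coordinates R X + t. Camera axes: x right, y down, z forward; pixel columns grow to the right and rows downward; lengths in m; the calibration is good to about 2 mm. A picture is of the moment at which its call begins.
- ticket.hand_in(): hands the job in; it is judged then, once.
Trained networks look in a picture, given as the dict that the camera call returned (one of the last four; its "shot" number tells which), for a name from the list of things; names that differ only in an ending like _2 or _b are one class to them, and where a whole thing is asked for, a point or a joint stands for the part that bears it (a point fixed in the world has none). Each returns a list of dicts, best first, with "conf" (0 to 1); they miss things now and then, are a little off and sometimes report something else, mostly with a low value. They report only what shows in the picture. A call takes as long as a camera call. They do not tell look-alikes from the thing itself.
- boxes_of(query, picture): "position" ([x, y, z] in m, in world coordinates, good to about 4 mm: the middle of the surface that is visible of it).
- outline_of(query, picture): "region" (480x640 bool, what is visible of it).
The state is a dict: "clock": time; "joint_pos": joint angles; "joint_velocities": joint speeds; "tau": joint torques, N m; "position": TCP position; "ee_rot": TCP orientation; "ft_force": force on the tool from outside, world axes, zero at the start; "torque": the same for the moment, N m; "grip_width": opening from 0.0 (shut) to 1.0 (fully open); "grasp_force": force on a finger pad.
Only numpy, scipy, OpenCV 4.12 (cv2) and the standard library are available. Lean on these libraries where they do the work, as an engineer would, in place of code of your own. Each camera call takes 0.05 s, during which the arm holds its last target. There are 200 camera calls.

## Working session

There is one attempt and no reset: what is moved stays moved. The work goes in short steps, Python scripts to look and compute and a tool call to move; the robot and the scene stay as the last step left them, time stands still between calls to the robot, and variables do not carry over. Pictures are saved under pics/ and viewed, at most 10 in all, crops included, and the job is handed in when it is done.

Besides the shell and the picture viewer there is one more tool, called after "Emit:" in YAML: its name, and indented under it one key for each argument. carry_out: Moves the arm, as the interface text tells. Its arguments: {"type":"object","properties":{"deltas":{"type":"array","items":{"type":"array","items":{"type":"number"}}},"force":{"type":"number"}},"required":["deltas"]}

```bash
mkdir -p pics
cat > h.py <<'E'
import numpy as np, cv2
from workcell import manip, camera, ticket, boxes_of, outline_of
def save(p,n): cv2.imwrite('pics/'+n, cv2.cvtColor(p['img'],cv2.COLOR_RGB2BGR))
def f(p): return 240/np.tan(np.radians(p['vertical_fov'])/2)
def proj(p,X):
    c=np.array(p['R'])@np.array(X)+np.array(p['t']); return c[0]/c[2]*f(p)+p['cx'], c[1]/c[2]*f(p)+p['cy']
def cloud(p):
    v,u=np.mgrid[0:480,0:640]; d=p['depth']
    C=np.stack([(u-p['cx'])/f(p)*d,(v-p['cy'])/f(p)*d,d],-1)
    return (C-np.array(p['t']))@np.array(p['R'])
def at_plane(p,u,v,z):
    R=np.array(p['R']); o=-R.T@np.array(p['t']); r=R.T@np.array([(u-p['cx'])/f(p),(v-p['cy'])/f(p),1]); return o+r*(z-o[2])/r[2]
E
python3 - <<'E'
from h import *
np.set_printoptions(precision=3,suppress=True)
o=manip.get_obs(); print({k:np.round(v,3) for k,v in o.items()})
for n in ['top','side']:
    p=camera(n); save(p,n+'1.png')
    for q in ['tall_ring_grip','short_ring_grip']:
        for b in boxes_of(q,p): print(n,q,np.round(b['position'],3),round(b['conf'],2),np.round(proj(p,b['position']),0))
E
```

```text
{'clock': np.float64(0.0), 'joint_pos': array([ 1.318,  0.333, -0.065,  1.461,  0.022,  1.35 , -0.089]), 'joint_velocities': array([-0.   ,  0.001,  0.001, -0.   ,  0.001,  0.002, -0.   ]), 'tau': array([  0.001, -62.545,   0.049, -39.162,   0.016,   0.009,   0.   ]), 'position': array([ 0.142, -0.608,  0.253]), 'ee_rot': array([ 0.993,  0.115, -0.   , -0.001]), 'ft_force': array([-0.276,  0.014,  0.467]), 'torque': array([ 0.009, -0.029,  0.033]), 'grasp_force': np.float64(0.0), 'grip_width': np.float64(0.999)}
top tall_ring_grip [0.534 0.154 0.184] 0.59 [221. 193.]
top short_ring_grip [ 0.494 -0.124  0.132] 0.97 [389. 226.]
top short_ring_grip [0.376 0.029 0.128] 0.65 [297. 293.]
side tall_ring_grip [0.531 0.165 0.188] 0.92 [316. 346.]
side short_ring_grip [ 0.497 -0.115  0.127] 0.65 [307. 191.]
side short_ring_grip [0.376 0.043 0.132] 0.58 [407. 262.]
```

View pics/top1.png

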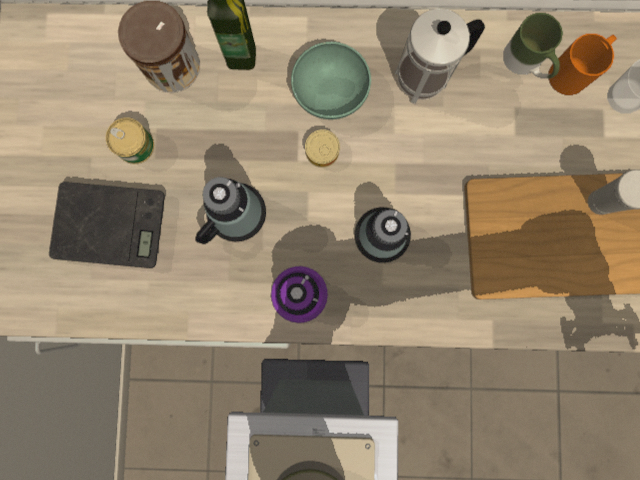

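View pics/side1.png

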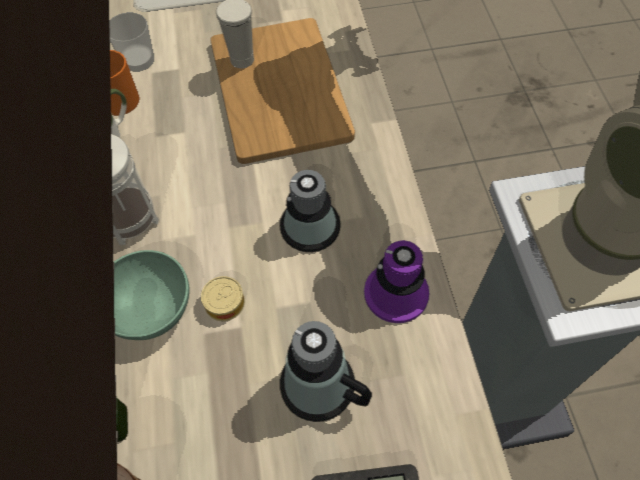

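Run:
```python
from h import *
np.set_printoptions(precision=3,suppress=True)
for n in ['top','side']:
    p=camera(n); W=cloud(p)
    for r in outline_of('tall_ring_grip',p):
        P=W[r['region']]; T=P[(P[:,2]>.181)&(P[:,2]<.192)]
        (c,rad)=cv2.minEnclosingCircle(T[:,:2].astype(np.float32)) if len(T)>5 else (0,0)
        print(n,round(r['conf'],2),len(P),len(T),np.median(T,0) if len(T) else 0,c,rad)
    print(n,'max heights >0.2:',(W[p['depth']>0][:,2]>.2).sum())
```

```text
top 0.58 1103 926 [0.532 0.156 0.186] (0.5323085188865662, 0.1569610834121704) 0.028974542394280434
top max heights >0.2: 848
side 0.73 1761 1432 [0.534 0.158 0.186] (0.5334827303886414, 0.1563655287027359) 0.02921891026198864
side max heights >0.2: 57431
```

The tall, handled jar is at about (221,193) px in the top view and (313,340) px in the side view. The short jar is at (389,226) and the purple look-alike at (297,293). Both cameras put the tall ring's axis at about (0.533, 0.157), with its top at z=0.186 and radius 29 mm, which fits the sizes given.

```bash
cat >> h.py <<'E'
def step(X):
    """tool-axis shift in full-scale units from the measured pose to X"""
    from scipy.spatial.transform import Rotation as Ro
    o=manip.get_obs(); R=Ro.from_quat(o['ee_rot']).as_matrix()
    print('pos',np.round(o['position'],4),'yaw',round(float(np.degrees(np.arctan2(R[1,0],R[0,0]))),1),'q',np.round(o['joint_pos'],2),'t',round(float(o['clock']),2),'F',np.round(o['ft_force'],1),'w',round(float(o['grip_width']),2))
    print('delta',np.round(R.T@(np.array(X)-o['position'])/.15,3))
E
python3 - <<'E'
from h import *
p=camera('top'); W=cloud(p).reshape(-1,3); W=W[p['depth'].ravel()>0]
path=[(.142,-.609),(.33,-.46),(.5,-.29),(.54,-.1),(.533,.157)]
for a,b in zip(path,path[1:]):
    for s in np.linspace(0,1,4):
        c=np.array(a)*(1-s)+np.array(b)*s; m=np.hypot(*(W[:,:2]-c).T)<.09
        print(np.round(c,2),np.round(W[m][:,2].max(),3) if m.any() else None)
step((.33,-.46,.28)); step((.5,-.29,.28))
E
```

```text
[ 0.14 -0.61] -0.88
[ 0.2  -0.56] 0.004
[ 0.27 -0.51] 0.006
[ 0.33 -0.46] 0.026
[ 0.33 -0.46] 0.026
[ 0.39 -0.4 ] 0.027
[ 0.44 -0.35] 0.027
[ 0.5  -0.29] 0.027
[ 0.5  -0.29] 0.027
[ 0.51 -0.23] 0.135
[ 0.53 -0.16] 0.136
[ 0.54 -0.1 ] 0.136
[ 0.54 -0.1 ] 0.136
[ 0.54 -0.01] 0.082
[0.54 0.07] 0.192
[0.53 0.16] 0.192
pos [ 0.1424 -0.6086  0.2533] yaw 13.2 q [ 1.32  0.33 -0.06  1.46  0.02  1.35 -0.09] t 0.55 F [ 0.   0.8 -0.1] w 1.0
delta [ 1.443 -0.679 -0.178]
pos [ 0.1424 -0.6086  0.2533] yaw 13.2 q [ 1.32  0.33 -0.06  1.46  0.02  1.35 -0.09] t 0.55 F [ 0.   0.8 -0.1] w 1.0
delta [ 2.805 -1.525 -0.178]
```

Emit:
carry_out:
  deltas:
    - [0.35,-0.15,-0.18,-0.35,1]
    - [0.7,-0.3,-0.18,-0.7,1]
    - [1,-0.45,-0.18,-1,1]
    - [1,-0.45,-0.18,-1,1]

```text
clock: 1.05
position: [0.2773, -0.5057, 0.2808]
ee_rot: [0.928, 0.372, 0.001, 0.0]
ft_force: [-0.2, -1.0, 0.2]
grip_width: 0.999
grasp_force: 0.0
```

```bash
python3 -c "
from h import *
step((.33,-.42,.28));step((.5,-.29,.28))"
```

```text
pos [ 0.2773 -0.5057  0.2808] yaw 43.7 q [ 1.18  0.22 -0.23  1.54  0.05  1.38  0.14] t 1.05 F [-0.2 -1.   0.2] w 1.0
delta [ 0.649 -0.171  0.006]
pos [ 0.2773 -0.5057  0.2808] yaw 43.7 q [ 1.18  0.22 -0.23  1.54  0.05  1.38  0.14] t 1.05 F [-0.2 -1.   0.2] w 1.0
delta [ 2.067 -0.014  0.009]
```

Emit:
carry_out:
  deltas:
    - [0.35,0,0,-0.35,1]
    - [0.7,0,0,-0.7,1]
    - [1,0,0,-1,1]
    - [1,0,0,-1,1]

```text
clock: 1.55
position: [0.3849, -0.4037, 0.2805]
ee_rot: [0.801, 0.598, 0.001, 0.0]
ft_force: [-0.2, -0.7, -0.5]
grip_width: 0.996
grasp_force: 0.0
```

```bash
python3 -c "
from h import *
step((.5,-.29,.28));step((.54,-.1,.28))"
```

```text
pos [ 0.3849 -0.4037  0.2805] yaw 73.5 q [ 1.05  0.19 -0.37  1.59  0.07  1.37  0.39] t 1.55 F [-0.2 -0.7 -0.5] w 1.0
delta [0.945 0.52  0.005]
pos [ 0.3849 -0.4037  0.2805] yaw 73.5 q [ 1.05  0.19 -0.37  1.59  0.07  1.37  0.39] t 1.55 F [-0.2 -0.7 -0.5] w 1.0
delta [2.235 0.417 0.006]
```

Emit:
carry_out:
  deltas:
    - [0.35,0.15,0,-0.35,1]
    - [0.7,0.3,0,-0.7,1]
    - [1,0.4,0,-1,1]
    - [1,0.4,0,-1,1]

```text
clock: 2.05
position: [0.4848, -0.2776, 0.2804]
ee_rot: [0.62, 0.785, 0.001, 0.0]
ft_force: [-0.4, -0.3, -0.3]
grip_width: 0.999
grasp_force: 0.0
```

```bash
python3 -c "
from h import *
step((.54,-.1,.28));step((.533,.157,.28))"
```

```text
pos [ 0.4848 -0.2776  0.2804] yaw 103.4 q [ 0.9   0.21 -0.53  1.58  0.11  1.38  0.59] t 2.05 F [-0.4 -0.3 -0.3] w 1.0
delta [1.066 0.633 0.004]
pos [ 0.4848 -0.2776  0.2804] yaw 103.4 q [ 0.9   0.21 -0.53  1.58  0.11  1.38  0.59] t 2.05 F [-0.4 -0.3 -0.3] w 1.0
delta [2.743 0.985 0.005]
```

Emit:
carry_out:
  deltas:
    - [0.35,0.18,0,0,1]
    - [0.7,0.35,0,0,1]
    - [1,0.5,0,0,1]

```text
clock: 2.42
position: [0.522, -0.1172, 0.2804]
ee_rot: [0.623, 0.782, -0.0, 0.0]
ft_force: [0.5, -0.2, 0.8]
grip_width: 1.003
grasp_force: 0.0
```

Emit:
carry_out:
  deltas:
    - [0.35,0.12,0,0,1]
    - [0.7,0.24,0,0,1]
    - [1,0.33,0,0,1]
    - [1,0.33,0,0,1]

```text
clock: 2.92
position: [0.5362, 0.0425, 0.2805]
ee_rot: [0.621, 0.784, 0.0, -0.0]
ft_force: [-0.4, -0.7, 0.3]
grip_width: 1.007
grasp_force: 0.0
```

Run:
```python
from h import *
p=camera('wrist'); save(p,'w1.png'); W=cloud(p)
for r in outline_of('tall_ring_grip',p)[:2]:
    P=W[r['region']]; T=P[(P[:,2]>.181)&(P[:,2]<.192)]
    if len(T)>5: print(round(r['conf'],2),len(T),np.median(T,0),cv2.minEnclosingCircle(T[:,:2].astype(np.float32)))
step((.533,.157,.28))
```

```text
0.62 8980 [0.53259052 0.15528137 0.18623227] ((0.5330082178115845, 0.15508192777633667), 0.02920396998524666)
pos [0.5365 0.0384 0.2801] yaw 103.0 q [ 0.51  0.2  -0.75  1.62  0.14  1.38 -0.03] t 3.02 F [-1.   0.7 -0.7] w 1.0
delta [ 0.776  0.155 -0.   ]
```

View pics/w1.png

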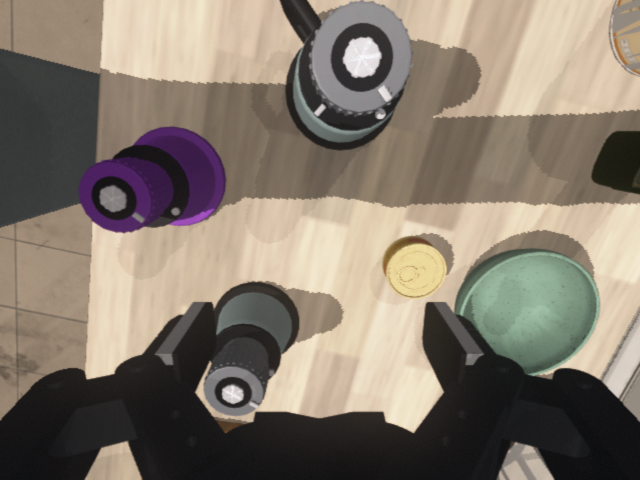

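The wrist view shows the tall ring at (360,58), with its pointer at (387,93) beside the dot and the bar at (320,110). All three cameras agree on the centre, (0.533, 0.156). I'll move over it next.

Emit:
carry_out:
  deltas:
    - [0.35,0.07,0,0,1]
    - [0.7,0.14,0,0,1]
    - [0.77,0.15,0,0,1]
    - [0.77,0.15,0,0,1]
    - [0.77,0.15,0,0,1]
  force: 60

```text
clock: 3.65
position: [0.5326, 0.1553, 0.28]
ee_rot: [0.623, 0.782, -0.0, 0.0]
ft_force: [0.2, -0.4, -0.5]
grip_width: 0.996
grasp_force: 0.0
```

Run:
```python
from h import *
for n in ['wrist']:
    p=camera(n); save(p,'w2.png'); W=cloud(p); P=W[(p['depth']>0)&(W[...,2]>.182)&(W[...,2]<.190)]
    P=P[np.hypot(P[:,0]-.533,P[:,1]-.156)<.04]
    print(len(P), cv2.minEnclosingCircle(P[:,:2].astype(np.float32)) if len(P) else 0)
step((.533,.156,.173))
```

```text
5622 ((0.5327613949775696, 0.15522076189517975), 0.029112951830029488)
pos [0.5325 0.1556 0.2801] yaw 102.9 q [ 0.33  0.26 -0.82  1.58  0.19  1.39 -0.28] t 3.7 F [0.6 0.8 0.6] w 1.0
delta [0.002 0.004 0.714]
```

Emit:
carry_out:
  deltas:
    - [0,0,0.25,0,1]
    - [0,0,0.5,0,1]
    - [0,0,0.65,0,1]
    - [0,0,0.7,0,1]
    - [0,0,0.7,0,1]
    - [0,0,0.7,0,1]

```text
clock: 4.45
position: [0.5325, 0.1581, 0.1764]
ee_rot: [0.622, 0.783, 0.001, 0.001]
ft_force: [0.8, -0.2, -1.0]
grip_width: 0.999
grasp_force: 0.0
```

Emit:
carry_out:
  deltas:
    - [0,0,0,0,-1]
    - [0,0,0,0,-1]
    - [0,0,0,0,-1]
    - [0,0,0,0,-1]
    - [0,0,0,0,-1]
    - [0,0,0,0,-1]
    - [0,0,0,0,-1]
    - [0,0,0,0,-1]
  force: 60

```text
clock: 5.45
position: [0.5329, 0.1584, 0.1765]
ee_rot: [0.621, 0.783, 0.001, 0.001]
ft_force: [1.3, -0.7, 7.2]
grip_width: 0.638
grasp_force: 63.0
```

Emit:
carry_out:
  deltas:
    - [0,0,0,0.25,-1]
    - [0,0,0,0.5,-1]
    - [0,0,0,0.75,-1]
    - [0,0,0,1,-1]
    - [0,0,0,1,-1]
    - [0,0,0,1,-1]

```text
clock: 6.2
position: [0.5333, 0.1585, 0.1765]
ee_rot: [0.803, 0.596, 0.002, 0.001]
ft_force: [5.2, 1.1, 5.0]
grip_width: 0.634
grasp_force: 63.0
```

Run:
```python
from h import *
p=camera('top'); save(p,'t2.png')
step((.533,.156,.176)); o=manip.get_obs(); print(o['torque'],o['grasp_force'])
```

```text
pos [0.5333 0.1585 0.1765] yaw 73.2 q [ 0.24  0.32 -0.72  1.72  0.22  1.19 -0.83] t 6.25 F [5.2 1.3 5.4] w 0.64
delta [-0.016  0.003  0.003]
[ 0.12017077 -1.02334817  0.08306447] 62.95734709594399
```

Emit:
carry_out:
  deltas:
    - [0,0,0,0.25,-1]
    - [0,0,0,0.5,-1]
    - [0,0,0,0.75,-1]
    - [0,0,0,1,-1]
    - [0,0,0,1,-1]

```text
clock: 6.88
position: [0.5336, 0.1582, 0.1765]
ee_rot: [0.93, 0.367, 0.002, 0.0]
ft_force: [6.1, 0.6, 2.9]
grip_width: 0.635
grasp_force: 62.8
```

Emit:
carry_out:
  deltas:
    - [0,0,0,0.2,-1]
    - [0,0,0,0.4,-1]
    - [0,0,0,0.55,-1]
    - [0,0,0,0.67,-1]
    - [0,0,0,0.67,-1]
    - [0,0,0,0.67,-1]

```text
clock: 7.62
position: [0.5337, 0.158, 0.1765]
ee_rot: [0.98, 0.2, 0.002, 0.0]
ft_force: [7.7, -0.3, 3.4]
grip_width: 0.636
grasp_force: 62.8
```

Run:
```python
from h import *
p=camera('wrist'); save(p,'w3.png')
step((.533,.156,.176)); o=manip.get_obs(); print(o['torque'],o['grasp_force'])
```

```text
pos [0.5337 0.158  0.1765] yaw 23.0 q [ 0.13  0.29 -0.59  1.72  0.18  1.18 -1.67] t 7.67 F [ 8.3 -0.4  3.1] w 0.63
delta [-0.01   0.01   0.003]
[-0.15656234 -1.50700137 -0.1023976 ] 62.82188211916946
```

View pics/w3.png

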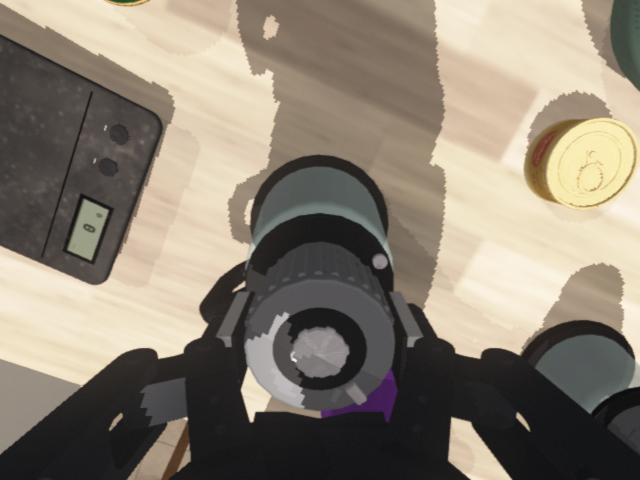

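The ring turned with the gripper, about 80° in all. Its pointer is now at (355,395), far from the dot at (380,262), and the torque's sign has flipped, so the catch is past centre. I'll release it and retreat upward.

Emit:
carry_out:
  deltas:
    - [0,0,0,0,1]
    - [0,0,0,0,1]
    - [0,0,0,0,1]
    - [0,0,0,0,1]
    - [0,0,0,0,1]
    - [0,0,0,0,1]

```text
clock: 8.43
position: [0.5318, 0.1582, 0.1753]
ee_rot: [0.98, 0.2, 0.0, 0.0]
ft_force: [1.4, 0.4, 0.4]
grip_width: 1.001
grasp_force: 0.0
```

Emit:
carry_out:
  deltas:
    - [0,0,-0.15,0,1]
    - [0,0,-0.4,0,1]
    - [0,0,-0.7,0,1]
    - [-0.2,0,-0.9,0,1]
    - [-0.5,0,-0.9,0,1]
    - [-0.7,0,-0.9,0,1]
    - [-0.7,0,-0.9,0,1]

```text
clock: 9.3
position: [0.4342, 0.1163, 0.3109]
ee_rot: [0.98, 0.199, 0.001, 0.001]
ft_force: [-0.0, 0.9, 0.1]
grip_width: 1.004
grasp_force: 0.0
```

Run:
```python
from h import *
p=camera('wrist'); save(p,'w4.png'); 
step((.533,.156,.176))
s=camera('side'); u,v=map(int,proj(s,(.533,.156,.186))); c=s['img'][v-50:v+50,u-60:u+60]
cv2.imwrite('pics/s4.png',cv2.resize(cv2.cvtColor(c,cv2.COLOR_RGB2BGR),None,fx=5,fy=5,interpolation=2))
```

```text
pos [0.435  0.1167 0.3108] yaw 23.0 q [ 0.25 -0.06 -0.58  1.78 -0.03  1.42 -1.49] t 9.35 F [ 0.4 -0.3 -0.1] w 1.0
delta [0.702 0.013 0.899]
```

View pics/w4.png

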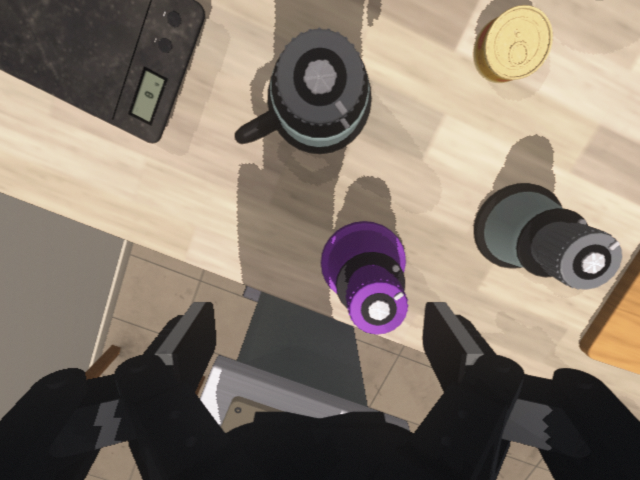

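View pics/s4.png

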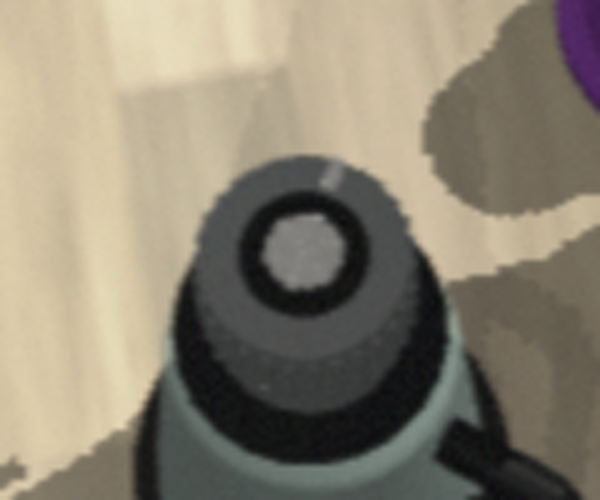

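After release, the tall ring's pointer at (340,108) lines up with the steel bar at (348,125), so the ring is home. The short ring (590,260) hasn't been touched, and the gripper is clear.

```bash
python3 -c "
from workcell import ticket; print(ticket.hand_in())"
```

```text
the job is handed in; nothing more can be done
None
```

The tall jar's ring is turned clockwise about 80° to its stop and released, with its pointer on the steel bar. The short jar's ring was never touched, and I handed the job in at about 9.4 s; the hand-in returned no verdict.

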